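# Brush out the compaction mould

### The arm

A 7-joint arm with a two-finger parallel gripper is mounted at the origin on the work surface. World frame = base frame: x ahead of the robot, y to its left, z up, the work surface at z = 0. Lengths are in m, angles in rad, forces in N, time in s.
With the tool pointing down it reaches from about 0.425 to 0.875 m from the base axis. Payload 9.9 kg.
Tool frame: the origin (TCP) lies at the very end of the fingers, on their centre line; the grasp point (between the pads) lies 19 mm behind it (r.grip_depth is the distance from the TCP to the grasp point, in m); z points along the fingers, y is the direction in which the jaws open and shut (so a half turn about z gives the same grasp; the last joint's range is limited). The gripper opens to 85 mm and grips with 20 to 120 N. Pads are 22 mm wide; open, the fingers measure 114 mm over their backs; the gripper's body (76 mm by 85 mm) begins 54 mm behind the grasp point. The pads swing forward as they close: fully open they stand 13 mm farther back than shut.
Start: joints at [1.135, 0.576, 0.025, 1.437, -0.015, 1.129, -0.057], TCP at [0.233, -0.634, 0.231] pointing down, gripper open.
Joint ranges: [-2.76, 2.76], [-0.34, 2.15], [-1.52, 1.57], [0.19, 2.46], [-1.09, 4.23], [0.17, 1.99], [-2.82, 2.82]. Speed limits (rad/s): [2.22, 2.22, 3.01, 3.01, 3.14, 3.14, 3.14].

### API

Orientations are given as a unit quaternion [w, x, y, z].
In Python, from rig import r, eyes gives the robot as it stands.
- The arm moves only by the tool apply_moves, never from a script. Its argument "increments" is a list that holds one entry, the list of rows, each a list of 4 numbers: the shift along the world's x, y, z in cm, then the turn about the world's z in degrees. In form: [[[x, y, z, spin], ...]]. A call has 1 to 20 rows; each row shifts and turns the commanded pose from where the row before left it; what a row does not reach is not made up. A row lasts 1/10 s, in which the tool goes at most 50 mm and 8.59 degrees, less where a joint would pass 70% of its speed; a pose out of reach is approached as far as the arm can. A call with a gripper value outside its range is refused whole. "fingers" is the opening, from 0 (shut) to 1 (fully open), set as the call begins (left out, the last holds). The fingers move at their own pace and stop on an object; "squeeze" is the grip in N (left out, the last holds). Time passes only in rows, so rows that do not move let the fingers close. It gives the time, the measured TCP pose, the force and the opening at its end, in the units of the state.
- r.state(): the state, without advancing time (a new reading comes with each control period).
- eyes.read_camera(name): name is "scene" or "top" or "wrist"; returns the picture (384x512x3 uint8, red, green, blue); there is no depth.
- eyes.calibration(name): a dict with "camera_matrix" (3x3 intrinsics, pixels), "D" ([k1, k2, p1, p2, k3] as OpenCV has them; the pictures are not rectified), "R" (3x3) and "t" (3): a world point X has camera coordinates R X + t; the wrist camera has in their place "tool_from_camera" (4x4, takes a point from camera to tool coordinates, whose origin is the TCP and whose axes are the flange's). Camera axes: x right, y down, z forward; pixel columns grow to the right and rows downward; lengths in m; the calibration is good to about 2 mm. A picture is of the moment at which its call begins: read the wrist's pose just before it. calibration takes no time and is no camera call.
- r.hand_in(): hands the job in, once; it reports no verdict.
The state is a dict: "t": time; "qpos": joint angles; "dq": joint speeds; "joint_torque": joint torques, N m; "tcp_pos": TCP position; "tcp_rot": TCP orientation; "wrist_force": force on the tool from outside, world axes, zero at the start; "ft_torque": the same for the moment, N m; "gripper_width": opening from 0.0 (shut) to 1.0 (fully open).
Only numpy, scipy, OpenCV 4.12 (cv2) and the standard library are available. Lean on these libraries where they do the work, as an engineer would, in place of code of your own. Each camera call takes 0.05 s, during which the arm holds its last target. There are 200 camera calls.

### The job

Take the long orange-handled brush out of its blue cup and scrub the inside of the bare-metal mould: push the brush straight down until its foot is at the bottom, draw it up until at least half of the bristles show above the rim, and do that down-and-up a second time. Then stand the brush back upright in its blue cup and let go. Leave the metal mould and the black plastic mould standing where they are.

Things in the scene. Friction and masses are not known exactly. Their poses are not given: they have to be found in the camera images.
- brush_grip (a point): Long round brush, loose, 180 g, 192 mm, upright in the blue cup. Point: middle of its orange handle (24 mm diameter, 32 mm below to 32 above); z up along the brush. Under the handle a 43 mm shank, 12 mm thick, then the tan head, 85 mm long, its flat foot 160 mm below the point. Head: solid core 56 mm diameter; bristles to 80 mm diameter, soft, give way without force.
- mould_floor (a point): Bare-metal mould: open upright cylinder on a dark round base plate (132 mm diameter, 12 mm thick) with two small studs beside it (57 mm off axis, to 57 mm above the table); 3.2 kg, loose on the table. Point: centre of its inner floor, 12 mm above the table; z up the bore. Bore 84 mm diameter, wall 6 mm, rim 116 mm above the point.
- stand_floor (a point): Blue open cup fixed to the table on a dark round foot (124 mm diameter); the brush stands loosely in it, its flat foot on the cup's floor. Point: centre of its inner floor, 6 mm above the table; z up. Inside diameter 84 mm, wall 4 mm, rim 54 mm above the point.
- black_foot (a point): Black plastic open cylinder, a bystander, 82 mm diameter, 150 mm high, 300 g, loose; the tallest thing near but the brush. Point: centre of its underside; z up. Metal mould, cup, black cylinder and a white pail (126 mm wide, 115 mm high) stand in a row across the table in any order, axes 150 mm or more apart; a flat paint brush lies beyond.
Things that resemble listed ones, but are neither listed nor needed, are in the scene too. Leave any green or red look-alike of the part that bears brush_grip alone.

How it is judged:
By the outcome, as a careful person would: the job done as asked, in the order asked, and still so for the second after the job is handed in, with the robot touching nothing.
It also fails if it takes over 58 s, if anything falls off the work surface, if the arm or the gripper's body presses on something with over 40 N, if the wrist force passes 120 N, or if a joint passes its speed limit or range.

## Working session

There is one attempt and no reset: what is moved stays moved. The work goes in short steps, Python scripts to look and compute and a tool call to move; the robot and the scene stay as the last step left them, time stands still between calls to the robot, and variables do not carry over. Pictures are saved under pics/ and viewed, about 8 in all and at most 12, crops included, and the job is handed in when it is done.

Besides the shell and the picture viewer there is one more tool, called after ">>>" as name(argument=value, ...), one argument or row to a line, values as JSON. apply_moves: Moves the arm, as the interface text tells. Its arguments: {"type":"object","properties":{"increments":{"type":"array"},"fingers":{"type":"number"},"squeeze":{"type":"number"}},"required":["increments"]}

```bash
mkdir -p pics; python3 - <<'E'
from rig import r,eyes
import cv2,numpy as np
s=r.state();print(s)
for n in("scene","top"):
    im=eyes.read_camera(n);np.save(f"pics/{n}0.npy",im);cv2.imwrite(f"pics/{n}0.png",cv2.resize(im[:,:,::-1],(768,576)))
    print(n,eyes.calibration(n))
print(eyes.calibration("wrist"))
E
```

```text
{'t': 0.0, 'qpos': array([ 1.1352059 ,  0.57650545,  0.02480156,  1.43794326, -0.01498024,
        1.12900493, -0.0564681 ]), 'dq': array([-0.00091534,  0.00098394,  0.00055549, -0.00071135,  0.00048184,
       -0.00087478,  0.00058163]), 'joint_torque': array([ 3.17932299e-04, -7.65765738e+01,  2.25019276e+00, -2.85967737e+01,
        1.53266592e-02,  1.29248545e-02, -2.03327011e-05]), 'tcp_pos': array([ 0.23244909, -0.63320899,  0.23044719]), 'tcp_rot': array([-8.17442040e-04,  9.84560338e-01,  1.75043531e-01, -1.86908911e-04]), 'wrist_force': array([ 0.5331336 ,  0.19942185, -0.51883964]), 'ft_torque': array([ 0.01890559,  0.01723014, -0.04528197]), 'gripper_width': 0.9992929812021021}
scene {'camera_matrix': array([[371.60989224,   0.        , 257.08702349],
       [  0.        , 371.60989224, 188.20889416],
       [  0.        ,   0.        ,   1.        ]]), 'D': array([-0.04914701,  0.        ,  0.        ,  0.        ,  0.        ]), 'R': array([[ 0.42654779,  0.90433581, -0.01528835],
       [ 0.57397402, -0.28371227, -0.76815439],
       [-0.69900701,  0.31887944, -0.640082
[... 428 characters left out ...]
18824356, -0.01960517, -0.98192668]]), 't': array([-0.09441035,  0.52376295,  1.03743257])}
{'camera_matrix': array([[284.63860026,   0.        , 253.21279005],
       [  0.        , 284.63860026, 193.31898563],
       [  0.        ,   0.        ,   1.        ]]), 'D': array([0.01527955, 0.        , 0.        , 0.        , 0.        ]), 'tool_from_camera': array([[-6.72325934e-04, -9.58305416e-01, -2.85745128e-01,
         7.31415995e-02],
       [ 9.99999433e-01, -4.08205337e-04, -9.83884377e-04,
        -3.19174960e-04],
       [ 8.26219041e-04, -2.85745627e-01,  9.58305147e-01,
        -1.42315333e-01],
       [ 0.00000000e+00,  0.00000000e+00,  0.00000000e+00,
         1.00000000e+00]])}
```

View pics/scene0.png

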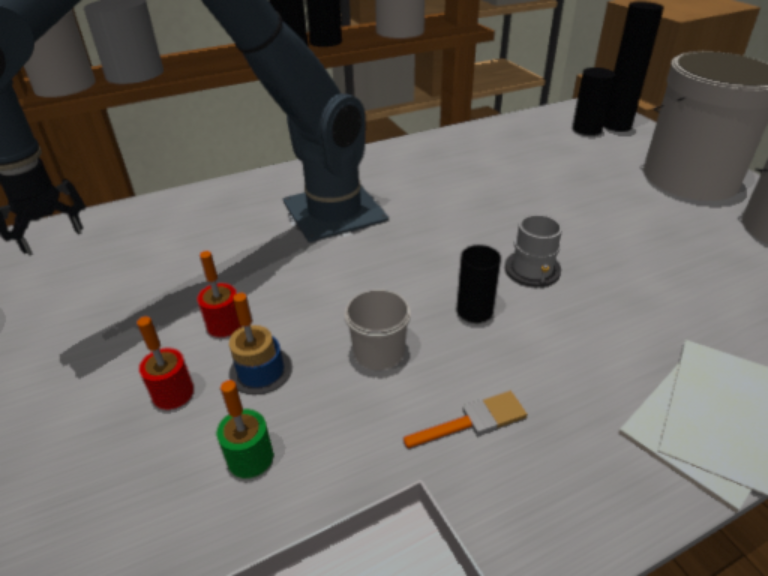

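View pics/top0.png

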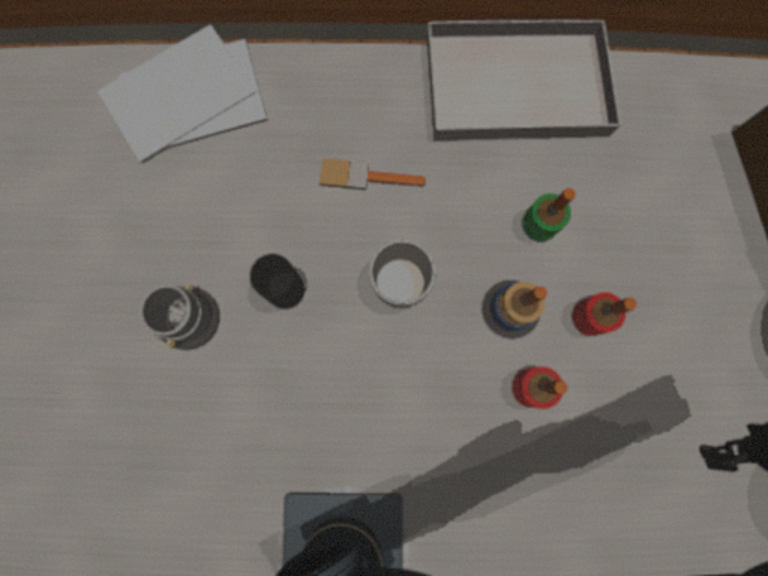

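The scene view (768x576 scale) shows four upright orange-handled brushes. I list them as scene pixel / top pixel:
- **Blue cup, tan head:** (242,310) / (538,293). This is the target.
- **Green cup:** (231,397) / (568,195).
- **Red cup 1:** (149,333) / (628,304).
- **Red cup 2:** (208,265) / (559,387).
- **Flat paint brush, lying:** (435,432) / (396,179).

The metal mould with the base plate and studs is at scene (537,248), top (172,312).

```bash
cat > h.py <<'E'
import cv2,numpy as np
from rig import r,eyes
from scipy.spatial.transform import Rotation as Ro
def cam(n,s=None):
    c=eyes.calibration(n)
    if n!="wrist": R=c["R"].T; return c,R,-R@c["t"]
    T=c["tool_from_camera"]; q=s["tcp_rot"]; W=Ro.from_quat([q[1],q[2],q[3],q[0]]).as_matrix()
    return c,W@T[:3,:3],W@T[:3,3]+s["tcp_pos"]
def ray(cm,px):
    c,R,o=cm
    u=cv2.undistortPoints(np.float64([[px]]),c["camera_matrix"],c["D"])[0,0]
    d=R@[*u,1]; return o,d/np.linalg.norm(d)
def plane(cm,px,z):
    o,d=ray(cm,px); return o+d*(z-o[2])/d[2]
def tri(a,b):
    (o,d),(p,e)=a,b; A=np.c_[d,-e]; k=np.linalg.lstsq(A,p-o,rcond=None)[0]
    P,Q=o+d*k[0],p+e*k[1]; return (P+Q)/2,np.linalg.norm(P-Q)
def blobs(im,lo,hi,mn=30):
    m=cv2.inRange(cv2.cvtColor(im,cv2.COLOR_RGB2HSV),lo,hi)
    n,l,s,c=cv2.connectedComponentsWithStats(m)
    return [(s[i],c[i].round(1),l==i) for i in range(1,n) if s[i][4]>=mn]
E
python3 - <<'E'
from h import *
S=np.load("pics/scene0.npy");T=np.load("pics/top0.npy")
for n,im in(("scene",S),("top",T)):
    for k,lo,hi in(("orange",(4,190,90),(14,255,255)),("blue",(100,110,30),(125,255,255)),("tan",(11,100,80),(24,200,255)),("black",(0,0,0),(180,255,26))):
        for b in blobs(im,lo,hi): print(n,k,b[0],b[1])
a=np.hstack([cv2.resize(S[175:275,80:220],(700,500))[:,:400] if 0 else cv2.resize(S[185:265,120:200],(400,400),interpolation=2),cv2.resize(T[170:250,310:390],(400,400),interpolation=2)])
b=np.hstack([cv2.resize(S[135:195,330:390],(200,200)),cv2.resize(S[160:220,295:355],(200,200)),cv2.resize(T[180:240,90:150],(200,200)),cv2.resize(T[160:220,155:215],(200,200))])
cv2.imwrite("pics/crop1.png",np.vstack([a,b])[:,:,::-1])
E
```

```text
scene orange [134 168   7  18  49] [136.7 173.7]
scene orange [135 190  19  14  64] [143.3 197.1]
scene orange [155 195   9  22  79] [159.4 202.1]
scene orange [ 92 211   9   8  50] [ 95.6 214.2]
scene orange [ 96 234  23  17  71] [106.7 242.2]
scene orange [148 254   9  22  87] [151.7 260.7]
scene orange [270 277  44  21 318] [290.9 287.7]
scene blue [157 225  32  33 444] [174.5 247.1]
scene tan [283   0  13  12 113] [288.8   5.6]
scene tan [319   0  52  12 294] [342.4   4.8]
scene tan [406   0 101  15 750] [462.3   5.2]
scene tan [228  13  23   7  65] [238.5  16.3]
scene tan [107  29  50   9  98] [131.8  33. ]
scene tan [315  40  48  26 750] [334.8  52.1]
scene tan [244  58  50  22 354] [269.8  70.5]
scene tan [426  66  11   7  48] [430.3  69.6]
scene tan [136 193   6   9  37] [138.7 197.1]
scene tan [144 192   9  10  41] [149.  195.8]
scene tan [153 216  29  24 402] [166.1 227.5]
scene tan [ 98 236  20  14 126] [107.4 242.5]
scene tan [323 261  28  23 388] [336.4 271.6]
scene tan [150 277  22  18 188] [160.5 285.8]
scene black [ 19   0  34  28 404] [32.3 10.5]
scene black [136   0
[... 600 characters left out ...]
top tan [218  26  22   2  34] [229.4  26.6]
top tan [242  26  43   3  72] [263.1  27.2]
top tan [ 0 29 21  3 35] [10.8 29.8]
top tan [407  31  81   6 137] [447.1  33.6]
top tan [489  36  23   3  39] [500.7  36.8]
top tan [214 106  19  18 295] [222.9 114.7]
top tan [245 114  38   9 157] [263.3 118.4]
top tan [375 126   8   7  36] [378.8 129.3]
top tan [360 133  17  17 134] [367.  142.3]
top tan [333 189  31  27 538] [347.9 202. ]
top tan [395 199  17  18 143] [402.7 208.8]
top tan [416 199   8   8  42] [419.3 202.4]
top tan [353 249  17  19 165] [359.6 258.7]
top tan [369 254   9   8  53] [373.2 257.8]
top black [499 283  13  30 165] [505.7 296.5]
top black [186 364  46  20 252] [207.6 374.3]
```

View pics/crop1.png

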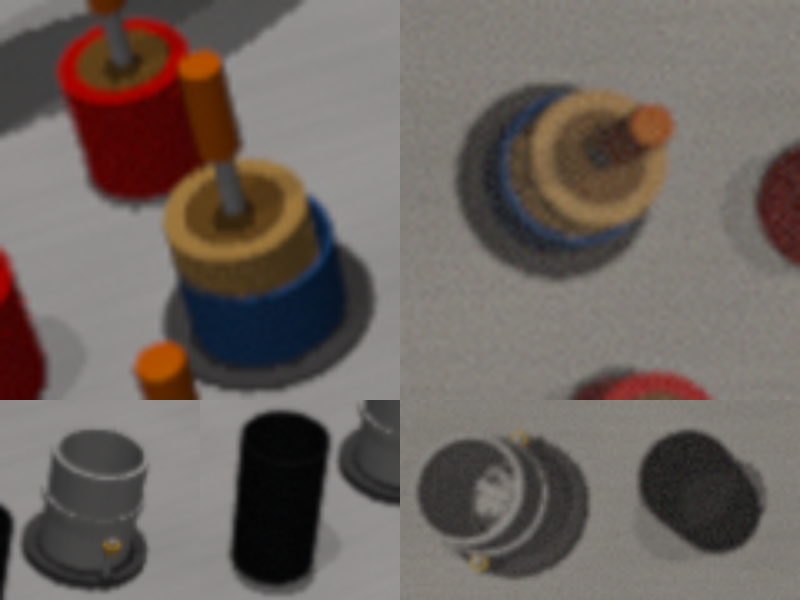

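The crop confirms the choice: a tan head in the blue cup on a dark foot, with its handle cap at scene (160.2,198.4) and top (360.3,195.0) in native pixels. The mould rim centre is at scene (359.7,152.1), top (111.0,209.0).

```bash
python3 - <<'E'
from h import *
s=cam("scene");t=cam("top")
np.set_printoptions(precision=4,suppress=True)
for n,a,b,z in(("cap",(160,198.2),(360.2,194.8),.198),("mouldrim",(359.5,152),(110.8,208.8),.128),("red2cap",(136.5,169.5),(373.2,257.8),.19),("red1cap",(95.6,213.5),(419.3,202.4),.19),("green",(151.5,256),(378.8,129.3),.19),("blackrim",(319.6,168.5),(178,182),.15)):
    p,e=tri(ray(s,a),ray(t,b)); print(n,p,e*1000,"mm; planes",plane(s,a,z)[:2],plane(t,b,z)[:2])
print("head centre/shank foot top",plane(t,(349.8,200.8),.091)[:2])
# base plates: dark disk top view blobs
T=np.load("pics/top0.npy")
g=cv2.cvtColor(T,cv2.COLOR_RGB2HSV)
E
```

```text
cap [ 0.4847 -0.3476  0.1929] 4.386726037011415 mm; planes [ 0.4921 -0.3462] [ 0.4832 -0.3483]
mouldrim [0.4546 0.3321 0.1127] 6.420788874512413 mm; planes [0.4717 0.32  ] [0.4511 0.323 ]
red2cap [ 0.3218 -0.3773  0.1874] 1.782320456025078 mm; planes [ 0.3262 -0.3767] [ 0.3215 -0.3773]
red1cap [ 0.4656 -0.5096  0.1887] 1.1752418705685659 mm; planes [ 0.4676 -0.5089] [ 0.4653 -0.5096]
green [ 0.6673 -0.4114  0.1894] 1.374115697680949 mm; planes [ 0.6682 -0.4108] [ 0.667  -0.4119]
blackrim [0.521  0.1313 0.1556] 5.42340572329193 mm; planes [0.5146 0.1329] [0.5234 0.135 ]
head centre/shank foot top [ 0.4844 -0.3492]
```

>>> apply_moves(
  increments=[
    [[2.3,2.6,0.7,0],[2.3,2.6,0.7,0],[2.3,2.6,0.7,0],[2.3,2.6,0.7,0],[2.3,2.6,0.7,0],[2.3,2.6,0.7,0],[2.3,2.6,0.7,0],[2.3,2.6,0.7,0],[2.3,2.6,0.7,0],[2.3,2.6,0.7,0],[2.2,2.5,0.7,0],[0,0,0,0],[0,0,0,0],[0,0,0,0]],
  ],
  fingers=1,
  squeeze=60,
)

```text
t: 1.5
tcp_pos: [0.4836, -0.3496, 0.3079]
tcp_rot: [-0.0, 0.985, 0.174, -0.001]
wrist_force: [0.7, 0.6, -0.2]
gripper_width: 1.002
```

```bash
cat > look.py <<'E'
import sys
from h import *
n=sys.argv[1]; s=r.state(); im=eyes.read_camera("wrist"); np.save(f"pics/{n}.npy",im); np.save(f"pics/{n}_s.npy",s,allow_pickle=True)
cv2.imwrite(f"pics/{n}.png",im[:,:,::-1]); print(s["t"],s["tcp_pos"],s["tcp_rot"],s["wrist_force"],s["gripper_width"])
for b in blobs(im,(2,170,60),(16,255,255)): print("orange",b[0],b[1])
E
python3 look.py w1
```

```text
1.5 [ 0.4835756  -0.34959088  0.30787196] [-1.42111614e-05  9.84696311e-01  1.74277920e-01 -6.17331295e-04] [ 0.71953904  0.56234011 -0.23503067] 1.0024003490723334
orange [393   0  31  21 469] [407.5   8. ]
orange [237 165  34  35 736] [252.3 182.2]
orange [365 218  43  49 808] [387.9 245.2]
orange [353 229  17  14  35] [360.8 233.7]
orange [214 263  39  68 822] [230.3 305.2]
```

View pics/w1.png

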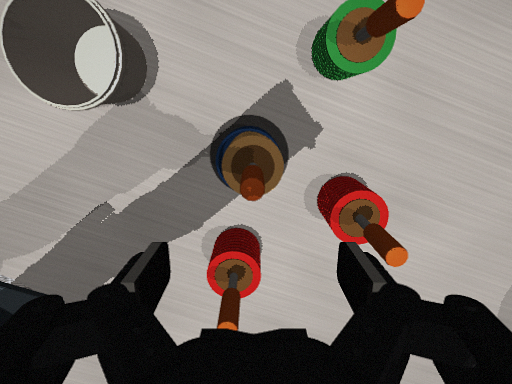

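The wrist view shows the target cap at (252.5,189), the tan head at (253,165) in the blue cup, and both fingers clear of the red and green look-alikes.

```bash
python3 - <<'E'
from h import *
np.set_printoptions(precision=4,suppress=True)
s=np.load("pics/w1_s.npy",allow_pickle=True).item();w=cam("wrist",s)
im=np.load("pics/w1.npy")[160:205,230:275]; h=cv2.cvtColor(im,cv2.COLOR_RGB2HSV)
m=cv2.inRange(im,(90,0,0),(255,255,255))
print(im[:,22].tolist()[::3])
a=(252.5,189)
print(plane(w,a,.198),plane(w,(253,165),.091),plane(w,(249,151),.006))
for n,b in(("scene",(160,198.2)),("top",(360.2,194.8))): print(n,tri(ray(w,a),ray(cam(n),b)))
E
```

```text
[[47, 30, 16], [51, 52, 51], [67, 27, 12], [64, 24, 7], [66, 25, 9], [65, 26, 7], [97, 41, 15], [100, 43, 15], [103, 45, 19], [99, 38, 13], [100, 42, 17], [97, 38, 12], [112, 43, 15], [128, 50, 16], [188, 184, 179]]
[ 0.485  -0.3477  0.198 ] [ 0.4866 -0.3474  0.091 ] [ 0.4897 -0.3395  0.006 ]
scene (array([ 0.4836, -0.3469,  0.1914]), np.float64(0.002952851074187807))
top (array([ 0.484 , -0.3485,  0.1952]), np.float64(0.0012224649245162328))
```

>>> apply_moves(
  increments=[
    [[0.15,0.15,-1,0],[0,0,-3,0],[0,0,-3,0],[0,0,-3,0],[0,0,-2.5,0],[0,0,-2,0],[0,0,-1,0],[0,0,0,0]],
  ],
)

```text
t: 2.35
tcp_pos: [0.485, -0.347, 0.1517]
tcp_rot: [-0.001, 0.985, 0.175, -0.001]
wrist_force: [-0.3, -0.7, 0.2]
gripper_width: 1.0
```

>>> apply_moves(
  increments=[
    [[0,0,0,0],[0,0,0,0],[0,0,0,0],[0,0,0,0],[0,0,0,0],[0,0,0,0],[0,0,0,0],[0,0,0,0],[0,0,0,0],[0,0,0,0]],
  ],
  fingers=0,
  squeeze=60,
)

```text
t: 3.35
tcp_pos: [0.4865, -0.3474, 0.1541]
tcp_rot: [0.0, 0.985, 0.175, 0.001]
wrist_force: [-1.7, 0.8, 5.7]
gripper_width: 0.267
```

>>> apply_moves(
  increments=[
    [[0,0,1,0],[0,0,1.5,0],[0,0,2,0],[0,0,2.5,0],[0,0,2.5,0],[0,0,2.5,0],[0,0,2.5,0],[0,0,2.5,0],[0,0,2,0],[0,0,1,0],[0,0,0,0],[0,0,0,0],[0,0,0,0]],
  ],
)

```text
t: 4.65
tcp_pos: [0.4856, -0.3469, 0.352]
tcp_rot: [-0.001, 0.985, 0.175, -0.001]
wrist_force: [-1.0, -0.2, -1.0]
gripper_width: 0.264
```

```bash
python3 look.py w2; python3 - <<'E'
from h import *
T=eyes.read_camera("top");S=eyes.read_camera("scene");np.save("pics/top2.npy",T);np.save("pics/scene2.npy",S)
W=np.load("pics/w2.npy")
a=np.hstack([cv2.resize(S[100:275,80:255],(400,400)),cv2.resize(T[140:280,280:420],(400,400))])
cv2.imwrite("pics/c2.png",np.vstack([a,np.hstack([cv2.resize(W,(267,200)),np.zeros((200,533,3),np.uint8)])])[:,:,::-1])
E
```

```text
4.65 [ 0.48560775 -0.34687772  0.35198088] [-7.58602063e-04  9.84566530e-01  1.75006942e-01 -8.61668654e-04] [-0.97397917 -0.20660878 -1.03249012] 0.26414070205086093
orange [ 353    9   46   41 1089] [376.1  29.1]
orange [345 213  44  36 750] [370.4 230.5]
orange [ 222  215   61  107 4705] [253.4 271.3]
```

View pics/c2.png

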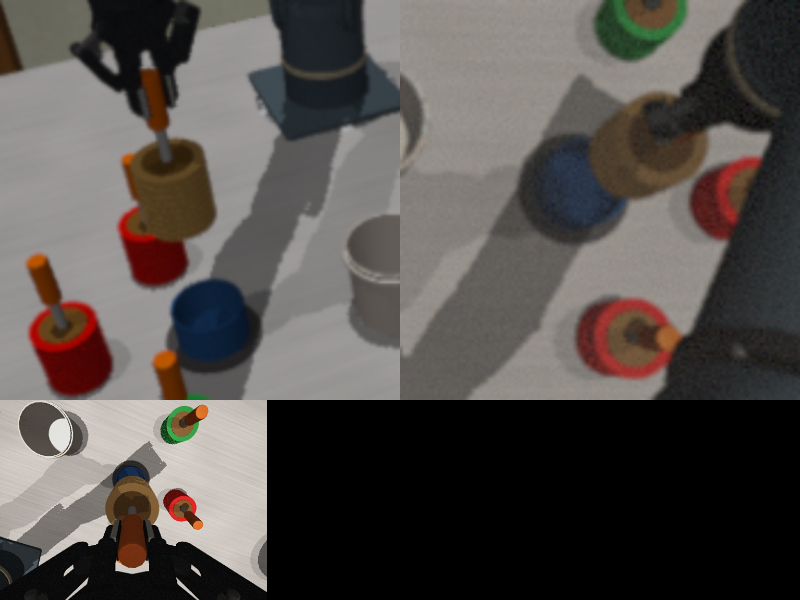

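The brush hangs upright in the jaws. The emptied cup has its foot disc at top (341.6,205.8) and its rim centre at scene (171,233.4).

```bash
python3 - <<'E'
from h import *
np.set_printoptions(precision=4,suppress=True)
t=cam("top");s=cam("scene");st=np.load("pics/w2_s.npy",allow_pickle=True).item();w=cam("wrist",st)
print("cup foot",plane(t,(341.4,205.5),.004)," rim",plane(s,(171,233.2),.06))
print("head top",tri(ray(s,(153.5,170)),ray(t,(372,185.5))),plane(w,(253.4,186),.289))
T=np.load("pics/top2.npy");W=np.load("pics/w2.npy");S=np.load("pics/scene2.npy")
for n,c,im,z in(("top",t,T,.006),("wrist",w,W,.03)):
    for b in blobs(im,(100,90,10),(125,255,255),80): 
        cs=cv2.findContours(b[2].astype(np.uint8),cv2.RETR_EXTERNAL,cv2.CHAIN_APPROX_NONE)[0]
        print(n,b[0],b[1],cv2.fitEllipse(max(cs,key=len)),plane(c,b[1],z))
E
```

```text
cup foot [ 0.4834 -0.3456  0.004 ]  rim [ 0.4892 -0.3393  0.06  ]
head top (array([ 0.49  , -0.3477,  0.2893]), np.float64(0.004947757633518485)) [ 0.5019 -0.3404  0.289 ]
top [333 191  21  28 295] [342.  205.4] ((342.10369873046875, 205.5994415283203), (15.264373779296875, 26.830768585205078), 155.59005737304688) [ 0.4834 -0.347   0.006 ]
wrist [221 126  60  35 959] [248.7 139.7] ((249.31748962402344, 146.29270935058594), (39.85727310180664, 53.7532958984375), 83.05303192138672) [ 0.5055 -0.3304  0.03  ]
```

>>> apply_moves(
  increments=[
    [[0,1.5,0,0],[0,2.5,0,0],[-0.2,3.5,0,0],[-0.2,3.5,0,0],[-0.2,3.5,0,0],[-0.2,3.5,0,0],[-0.2,3.5,0,0],[-0.2,3.5,0,0],[-0.2,3.5,0,0],[-0.2,3.5,0,0],[-0.2,3.5,0,0],[-0.2,3.5,0,0],[-0.3,3.5,0,0],[-0.3,3.5,0,0],[-0.3,3.5,0,0],[-0.3,3,0,0],[-0.3,2.5,0,0],[-0.3,1.5,0,0],[0,0,0,0],[0,0,0,0]],
  ],
)

```text
t: 6.8
tcp_pos: [0.4475, 0.2178, 0.3532]
tcp_rot: [0.0, 0.984, 0.175, -0.0]
wrist_force: [0.1, 0.4, -1.8]
gripper_width: 0.264
```

```bash
python3 look.py w3; python3 - <<'E'
from h import *
T=eyes.read_camera("top");np.save("pics/top3.npy",T)
W=np.load("pics/w3.npy")
T0=np.load("pics/top0.npy")
cv2.imwrite("pics/c3.png",np.hstack([W,np.vstack([cv2.resize(T0[180:244,85:157],(288,256)),np.zeros((128,288,3),np.uint8)])])[:,:,::-1])
E
```

```text
6.8 [0.44752635 0.21778266 0.35315867] [ 2.56218255e-04  9.84488550e-01  1.75448587e-01 -1.51901736e-04] [ 0.0573347   0.38398997 -1.84678341] 0.2642229537986122
orange [490   0  22  30 395] [502.9  14.1]
orange [ 226  217   56  105 4576] [253.5 272.2]
```

View pics/c3.png

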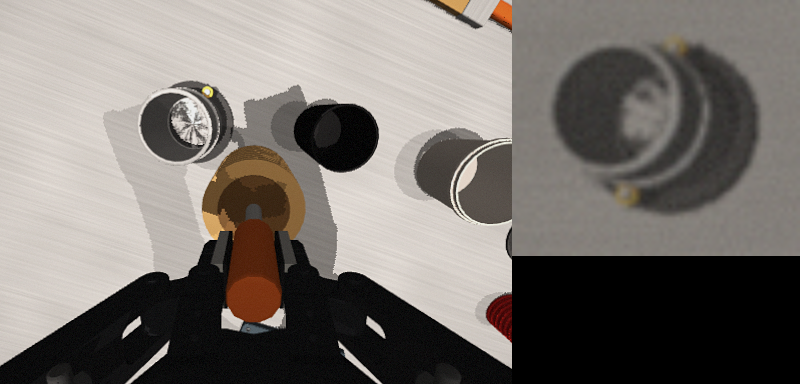

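The wrist picture shows the mould: rim centre at (176,126), shiny floor at (193,121.5). The black cylinder is at (340,138), and the brush is still upright in the grip.

```bash
python3 - <<'E'
from h import *
np.set_printoptions(precision=4,suppress=True)
t=cam("top");s=cam("scene");st=np.load("pics/w3_s.npy",allow_pickle=True).item();w=cam("wrist",st)
a,b,c=(176.3,126),(111,206.4),(359.5,152)
print("wrist",plane(w,a,.128),"floor",plane(w,(193,121.5),.012),"top",plane(t,b,.128),"scene",plane(s,c,.128))
print(tri(ray(w,a),ray(t,b)),tri(ray(w,a),ray(s,c)))
print("studs wrist", plane(w,(208,91),.057))
print("studs top",plane(t,(85+(674-512)/4-.4,180+45/4-.4),.057),plane(t,(85+(627-512)/4-.4,180+194/4-.4),.057))
E
```

```text
wrist [0.4626 0.3268 0.128 ] floor [0.4621 0.3294 0.012 ] top [0.4578 0.3229 0.128 ] scene [0.4717 0.32   0.128 ]
(array([0.4601, 0.3306, 0.1097]), np.float64(0.000888780829039872)) (array([0.4615, 0.3292, 0.119 ]), np.float64(0.0007157164875620401))
studs wrist [0.5158 0.3133 0.057 ]
studs top [0.5148 0.3121 0.057 ] [0.4036 0.3392 0.057 ]
```

>>> apply_moves(
  increments=[
    [[0.2,1.9,0,0],[0.2,3,0,0],[0.2,3,0,0],[0.3,2,0,0],[0.3,1,0,0],[0,0,0,0],[0,0,0,0],[0,0,-1,0],[0,0,-1.5,0],[0,0,-2,0],[0,0,-1.5,0],[0,0,-0.5,0],[0,0,0,0],[0,0,0,0]],
  ],
)

```text
t: 8.3
tcp_pos: [0.4604, 0.3266, 0.2889]
tcp_rot: [-0.0, 0.985, 0.175, 0.0]
wrist_force: [-0.5, -0.4, -1.6]
gripper_width: 0.265
```

```bash
python3 - <<'E'
from h import *
T=eyes.read_camera("top");S=eyes.read_camera("scene");W=eyes.read_camera("wrist");np.save("pics/scene4.npy",S)
cv2.imwrite("pics/c4.png",np.hstack([cv2.resize(S[80:200,300:420],(400,400)),np.vstack([cv2.resize(T[150:270,60:210],(250,200)),cv2.resize(W,(250,200))])])[:,:,::-1])
E
```

```text
(no output)
```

View pics/c4.png

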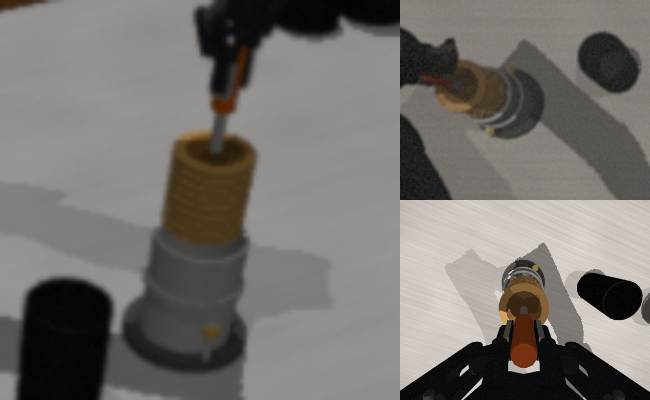

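The scene crop shows the head's foot (x 162–244) just above the mould rim (x 152–246) and aligned with it.

>>> apply_moves(
  increments=[
    [[0,0,-1,0],[0,0,-1.5,0],[0,0,-1.5,0],[0,0,-1,0],[0,0,0,0],[0,0,0,0]],
  ],
)

```text
t: 9.05
tcp_pos: [0.4602, 0.327, 0.2384]
tcp_rot: [-0.0, 0.985, 0.175, -0.0]
wrist_force: [0.5, 0.7, -1.6]
gripper_width: 0.265
```

Inside with no side load. I'll go on towards the bottom at TCP ≈0.160.

>>> apply_moves(
  increments=[
    [[0,0,-1.5,0],[0,0,-2,0],[0,0,-1.5,0],[0,0,-1,0],[0,0,-0.8,0],[0,0,-0.4,0],[0,0,0,0],[0,0,0,0]],
  ],
)

```text
t: 9.85
tcp_pos: [0.4604, 0.3271, 0.1668]
tcp_rot: [-0.0, 0.985, 0.175, 0.0]
wrist_force: [0.3, 0.1, -1.6]
gripper_width: 0.267
```

>>> apply_moves(
  increments=[
    [[0,0,-0.2,0],[0,0,-0.2,0],[0,0,-0.1,0],[0,0,0,0],[0,0,0,0]],
  ],
)

```text
t: 10.35
tcp_pos: [0.4601, 0.3268, 0.1613]
tcp_rot: [0.0, 0.985, 0.175, -0.0]
wrist_force: [0.0, -0.6, -1.9]
gripper_width: 0.264
```

>>> apply_moves(
  increments=[
    [[0,0,-0.1,0],[0,0,-0.1,0],[0,0,-0.1,0],[0,0,0,0],[0,0,0,0]],
  ],
)

```text
t: 10.85
tcp_pos: [0.4606, 0.3273, 0.16]
tcp_rot: [-0.0, 0.985, 0.175, 0.001]
wrist_force: [-2.3, -2.6, 15.3]
gripper_width: 0.262
```

Foot contact: about 17 N at TCP 0.160. I'll raise it 9 cm so that about 60 mm of bristles show and the foot stays inside.

>>> apply_moves(
  increments=[
    [[0,0,0.7,0],[0,0,1.5,0],[0,0,2,0],[0,0,2,0],[0,0,2,0],[0,0,1,0],[0,0,0,0],[0,0,0,0],[0,0,0,0]],
  ],
)

```text
t: 11.75
tcp_pos: [0.4597, 0.3264, 0.2491]
tcp_rot: [0.0, 0.985, 0.175, -0.001]
wrist_force: [0.9, -0.1, -3.0]
gripper_width: 0.266
```

```bash
python3 - <<'E'
from h import *
S=eyes.read_camera("scene");W=eyes.read_camera("top")
cv2.imwrite("pics/c5.png",np.hstack([cv2.resize(S[80:200,300:420],(400,400)),cv2.resize(W[150:270,60:210],(400,400))])[:,:,::-1])
E
```

```text
(no output)
```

View pics/c5.png

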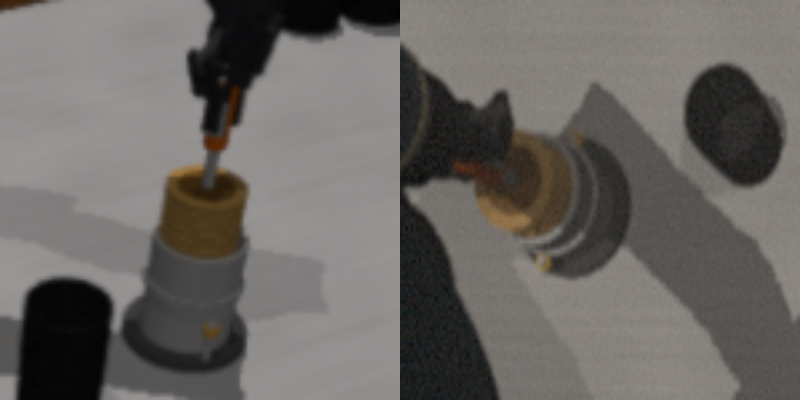

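The brush is up with well over half of the bristles above the rim (crop y 175–250) and the mould has not moved. Second stroke.

>>> apply_moves(
  increments=[
    [[0,0,-1.2,0],[0,0,-2,0],[0,0,-2,0],[0,0,-1.8,0],[0,0,-1,0],[0,0,-0.5,0],[0,0,-0.3,0],[0,0,-0.2,0],[0,0,-0.2,0],[0,0,0,0],[0,0,0,0]],
  ],
)

```text
t: 12.95
tcp_pos: [0.4607, 0.3274, 0.1601]
tcp_rot: [-0.001, 0.985, 0.175, 0.001]
wrist_force: [-1.8, -2.0, 9.7]
gripper_width: 0.26
```

Foot on the floor again (about 12 N of contact). Now draw it all the way out.

>>> apply_moves(
  increments=[
    [[0,0,0.7,0],[0,0,1.5,0],[0,0,2,0],[0,0,2,0],[0,0,2,0],[0,0,1,0],[0,0,0,0],[0,0,1.5,0],[0,0,2.5,0],[0,0,2.5,0],[0,0,2.5,0],[0,0,1.3,0],[0,0,0,0],[0,0,0,0]],
  ],
)

```text
t: 14.35
tcp_pos: [0.4598, 0.3266, 0.352]
tcp_rot: [0.0, 0.985, 0.175, -0.001]
wrist_force: [0.2, 0.4, -3.0]
gripper_width: 0.261
```

>>> apply_moves(
  increments=[
    [[0,-1.5,0,0],[0.1,-3,0,0],[0.1,-3.5,0,0],[0.1,-3.5,0,0],[0.1,-3.5,0,0],[0.1,-3.5,0,0],[0.1,-3.5,0,0],[0.1,-3.5,0,0],[0.1,-3.5,0,0],[0.1,-3.5,0,0],[0.1,-3.5,0,0],[0.1,-3.5,0,0],[0.2,-3.5,0,0],[0.2,-3.5,0,0],[0.2,-3.5,0,0],[0.2,-3.5,0,0],[0.2,-3.5,0,0],[0.2,-3.5,0,0],[0.2,-3.5,0,0],[0,0,0,0]],
  ],
)

```text
t: 16.35
tcp_pos: [0.4823, -0.3191, 0.3514]
tcp_rot: [0.001, 0.985, 0.171, -0.002]
wrist_force: [0.3, 0.5, -1.7]
gripper_width: 0.269
```

>>> apply_moves(
  increments=[
    [[0,-1,0,0],[0,0,0,0],[0,0,0,0],[0,0,0,0]],
  ],
)

```text
t: 16.75
tcp_pos: [0.4852, -0.3223, 0.3533]
tcp_rot: [-0.0, 0.984, 0.176, 0.0]
wrist_force: [0.7, 0.8, -1.2]
gripper_width: 0.263
```

>>> apply_moves(
  increments=[
    [[0.1,-1.2,0,0],[0.05,-1.1,0,0],[0,0,0,0],[0,0,-1.5,0],[0,0,-2.5,0],[0,0,-2.5,0],[0,0,-2.5,0],[0,0,-2,0],[0,0,-1,0],[0,0,0,0],[0,0,0,0]],
  ],
)

```text
t: 17.85
tcp_pos: [0.487, -0.3465, 0.2341]
tcp_rot: [0.0, 0.985, 0.175, 0.0]
wrist_force: [0.0, 0.6, -1.7]
gripper_width: 0.267
```

```bash
python3 - <<'E'
from h import *
S=eyes.read_camera("scene");W=eyes.read_camera("top")
cv2.imwrite("pics/c6.png",np.hstack([cv2.resize(S[170:270,120:220],(400,400)),cv2.resize(W[150:250,300:400],(400,400))])[:,:,::-1])
E
```

```text
(no output)
```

View pics/c6.png

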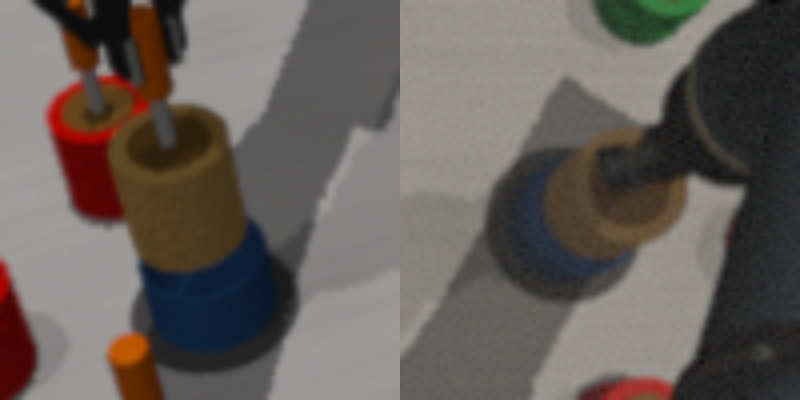

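The foot is over the cup and sits about 6 mm to its −y side. I'll correct by +4 mm in y and lower.

>>> apply_moves(
  increments=[
    [[0.1,0.4,0,0],[0,0,0,0],[0,0,-1.5,0],[0,0,-1.5,0],[0,0,-1.5,0],[0,0,-1.5,0],[0,0,-1,0],[0,0,-0.6,0],[0,0,0,0],[0,0,0,0]],
  ],
)

```text
t: 18.95
tcp_pos: [0.4879, -0.3423, 0.1578]
tcp_rot: [0.0, 0.985, 0.175, 0.0]
wrist_force: [0.0, -0.7, -2.3]
gripper_width: 0.266
```

>>> apply_moves(
  increments=[
    [[0,0,-0.2,0],[0,0,-0.1,0],[0,0,0,0],[0,0,0,0]],
  ],
)

```text
t: 19.35
tcp_pos: [0.4876, -0.3422, 0.1544]
tcp_rot: [0.0, 0.985, 0.175, 0.0]
wrist_force: [-0.1, 0.1, -1.5]
gripper_width: 0.267
```

>>> apply_moves(
  increments=[
    [[0,0,-0.1,0],[0,0,0,0],[0,0,0,0]],
  ],
)

```text
t: 19.65
tcp_pos: [0.4879, -0.3423, 0.1541]
tcp_rot: [0.0, 0.985, 0.175, 0.0]
wrist_force: [-1.0, 2.2, 5.0]
gripper_width: 0.265
```

Seated (about 6 N). Release.

>>> apply_moves(
  increments=[
    [[0,0,0,0],[0,0,0,0],[0,0,0,0],[0,0,0,0],[0,0,0,0],[0,0,0,0],[0,0,0,0],[0,0,0,0],[0,0,0,0],[0,0,0,0]],
  ],
  fingers=1,
)

```text
t: 20.65
tcp_pos: [0.4876, -0.3422, 0.1533]
tcp_rot: [-0.0, 0.985, 0.175, -0.0]
wrist_force: [0.1, 0.7, 0.2]
gripper_width: 1.0
```

>>> apply_moves(
  increments=[
    [[0,0,1,0],[0,0,2,0],[0,0,3,0],[0,0,3,0],[0,0,3,0],[0,0,3,0],[0,0,2,0],[0,0,0,0],[0,0,0,0],[0,0,0,0]],
  ],
)

```text
t: 21.65
tcp_pos: [0.4872, -0.3419, 0.3226]
tcp_rot: [-0.0, 0.985, 0.175, -0.001]
wrist_force: [0.4, 0.2, 0.3]
gripper_width: 1.001
```

```bash
python3 look.py w7; python3 - <<'E'
from h import *
S=eyes.read_camera("scene");T=eyes.read_camera("top");W=np.load("pics/w7.npy")
cv2.imwrite("pics/c7.png",np.vstack([np.hstack([cv2.resize(S[100:280,80:400],(533,300)),W[100:250,190:323].repeat(2,0).repeat(2,1)]),np.hstack([cv2.resize(T,(400,300)),np.zeros((300,399,3),np.uint8)])])[:,:,::-1])
E
```

```text
21.65 [ 0.48717779 -0.34187049  0.32260798] [-4.67631957e-04  9.84565235e-01  1.75016644e-01 -5.04301017e-04] [0.37079994 0.19466445 0.33362019] 1.0009796003829257
orange [392   2  29  32 674] [405.9  16.9]
orange [241 154  26  45 664] [254.3 180.9]
orange [365 212  40  53 714] [386.7 244. ]
orange [343 229  21   8  52] [354.9 233.4]
orange [219 258  38  74 837] [235.9 303.4]
```

View pics/c7.png

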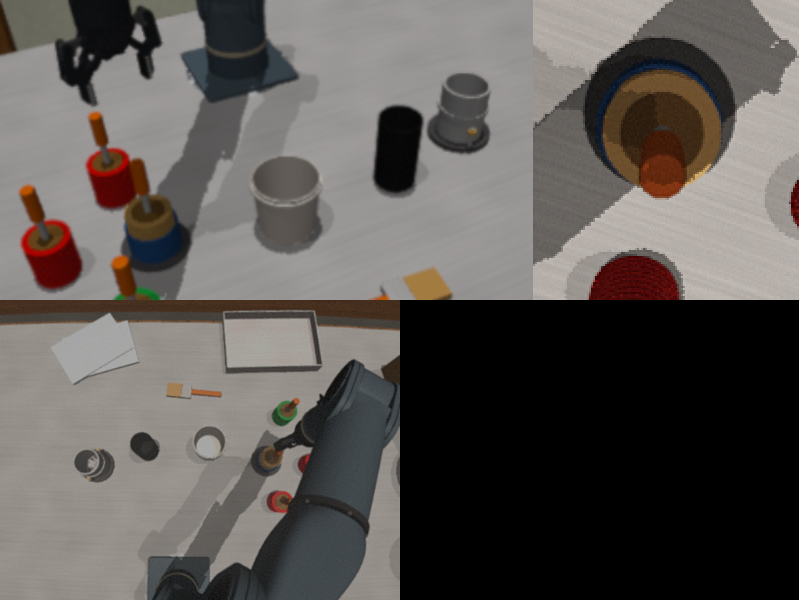

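The brush stands upright and centred in the blue cup, and the gripper is clear. The mould at top (90,463) and the black cylinder at (145,446), in crop pixels, are where they were.

```bash
python3 -c "
from rig import r
print(r.hand_in())"
```

```text
the job is handed in; nothing more can be done
None
```

The scrub is done and the job is handed in. The brush is back upright in its blue cup, released, with the gripper clear; the last reading was at about 21.7 s of the 58 s.

- **Strokes:** I pushed the brush straight down twice. Each time the foot pressed on the mould floor, reading 15.3 N and then 9.7 N at the wrist, with the TCP at 0.160 m. After the first stroke I drew it up until about 60 mm of the 85 mm bristles showed, confirmed in a picture. After the second I drew it fully out; I took no picture then, but the measured height puts it clear of the rim.
- **Return:** The foot was about 6 mm off the cup's centre before lowering, so I shifted it 4 mm before setting it down. It seated with about 6 N.
- **Last checks:** The pictures show the brush centred in the cup. The metal mould and black cylinder are where they were, and the look-alikes are untouched.
- **Disagreements:** The different views of the mould and cup centres differed by up to about 2 cm for single-view estimates. The gap around the brush core is 14 mm. I used the middle of the agreeing views, and sideways force stayed under about 4 N.

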